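# Load the wash-tablet doser and click its dial to six

### The job

Load the wash-tablet doser: sweep (or put) the three white tablets from its deck into its trough, leaving the blue tablet where it lies on the deck, and then shut the trough lid. Then turn the dial clockwise, click by click, to position 6 (six clicks from the red zero mark, the second long black mark), without ever running past it. Do not shift or knock over the bottles, spools, carton and can around it.

Things in the scene. Friction and masses are not known exactly. Their poses are not given: they have to be found in the camera images.
- doser: tablet doser, a fixed white appliance 161 mm deep (x), 286 mm wide (y). Frame: origin at its underside on the worktop, x away from the robot, y left, z up (turned up to 0.25 rad). At the right of deck and trough is the dial housing: in this frame y -142 to -60, x -82 to 79, flat top at z = 55 mm
- deck_edge (a point): middle of the edge where the flat grey deck drops into the trough, no sill. In the doser's frame it is at (-34.5, 40, 42) mm; deck at z = 42, x -34.5 to 74.5, y -60 to 140; back rail 8 mm above the deck at x 74.5, left cheek 6 mm above it at y 140. Tablets lie in four columns within 3 mm of doser y = -35, 15, 65, 115, centres at x -13 to 17, in any order
- trough (a point): centre of the trough's floor, in the doser's frame at (-56.5, 40, 6) mm. The trough is the open dark channel in front of the deck: x -78.5 to -34.5, y -60 to 140, 36 mm deep below the deck, ends closed
- tab_a_centre (a point): white wash tablet, a block 24 x 30 x 14 mm (its own x, y, z), about 25 g, rounded edges; the point is its centre. Starts lying flat on the doser's deck, turned up to 0.25 rad from the doser's axes
- tab_b_centre (a point): white wash tablet, a block 24 x 30 x 14 mm (its own x, y, z), about 25 g, rounded edges; the point is its centre. Starts lying flat on the doser's deck, turned up to 0.25 rad from the doser's axes
- tab_c_centre (a point): white wash tablet, a block 24 x 30 x 14 mm (its own x, y, z), about 25 g, rounded edges; the point is its centre. Starts lying flat on the doser's deck, turned up to 0.25 rad from the doser's axes
- tab_blue_centre (a point): blue wash tablet, a block 24 x 30 x 14 mm (its own x, y, z), about 25 g, rounded edges; the point is its centre. Starts lying flat on the doser's deck, turned up to 0.25 rad from the doser's axes. It is to stay where it is
- lid (a joint): angle of the clear trough lid with blue edge strips: 0 = shut flat over the trough, grows as it opens towards the robot, stop at 2.1; starts at 1.7 to 2.05. A stiff light hinge (0.03 N m), stays where it is left, no latch: push it over from the robot's side and press it down
- lid_edge (a point): middle of the lid's free edge, 45 mm from the hinge line. The hinge runs along doser y at doser x = -78.5, z = 42 mm; the lid spans doser y -59 to 139 and is 4 mm thick. Shut, its top is at z = 46
- dial (a joint): dial angle, grows clockwise seen from above, 0 to 4.712: positions 0 to 9, a click every 0.5236 rad (30 deg); position 6 is 3.142. A spring ball pulls it into the nearest click when let go (0.13 N m to pass a click). Starts at position 1, 2 or 3. Scale on the housing: 0 long red tick, 3, 6, 9 long black, short ticks between
- dial_grip (a point): on the dial's upright axis (doser x 0, y -101 mm), 27.5 mm above the housing top. Black knob: round skirt 52 mm across up to 9.5 mm above the housing top, then a bar grip 44 long, 12 wide, up to 36.5 mm above the housing top, with a white pointer line. The point's x axis runs along the bar to the pointer end; at dial 0 it points 135 deg left (anticlockwise) of the doser's x
- dropper: small brown dropper bottle with a black rubber top, 33 mm across, 102 mm tall, stands behind the deck; bystander, origin at the centre of its underside
- bottle_white: slim white bottle with a red cap, 43x50x164 mm, stands behind the dial housing; bystander, origin at the centre of its underside
- spool_0: dark red thread spool on end, 28 mm across, 43 mm tall, stands in front of the doser at its left; bystander, origin at the centre of its underside
- spool_1: white thread spool on end, 28 mm across, 43 mm tall, stands in front of the doser at its right; bystander, origin at the centre of its underside
- soap_box: red soap carton, 47x64x44 mm, stands at the left of the doser; bystander, origin at the centre of its underside
- starch: red spray can, 59 mm across, 198 mm tall, stands at the right of the dial housing; bystander, origin at the centre of its underside
Things that resemble listed ones, but are neither listed nor needed, are in the scene too. Leave any brown or turquoise look-alike of the part that bears tab_c_centre alone.

How it is judged:
By the outcome, as a careful person would: the job done as asked, in the order asked, and still so for the second after the job is handed in, with the robot touching nothing.
It also fails if it takes over 64 s, if anything falls off the work surface, if the arm or the gripper's body presses on something with over 40 N, if the wrist force passes 120 N, or if a joint passes its speed limit or range.

### The arm

A 7-joint arm with a two-finger parallel gripper is mounted at the origin on a cart in front of the work surface, level with it; the furniture and walls round the work are solid. World frame = base frame: x ahead of the robot, y to its left, z up, the work surface at z = 0. Lengths are in m, angles in rad, forces in N, time in s.
With the tool pointing down it reaches from about 0.425 to 0.925 m from the base axis. Payload 6.8 kg.
Tool frame: the origin (TCP) lies midway between the tips of the shut fingers; the grasp point (between the pads) lies 19 mm behind it; z points along the fingers, y is the line along which they close (so a half turn about z gives the same grasp; the last joint's range is limited). The gripper opens to 85 mm and grips with 20 to 120 N. Pads are 22 mm wide; open, the fingers measure 114 mm over their backs; the gripper's body (76 mm by 85 mm) begins 54 mm behind the grasp point. The pads swing forward as they close: fully open they stand 13 mm farther back than shut.
Start: joints at [-1.272, 0.477, 0.022, 1.555, -0.011, 1.109, -0.083], TCP at [0.267, 0.62, 0.231] pointing down, gripper open.
Joint ranges: [-2.96, 2.96], [-0.34, 2.1], [-1.41, 1.46], [0.24, 2.44], [-1.37, 4.51], [0.17, 1.92], [-2.96, 2.96]. Speed limits (rad/s): [2.39, 2.39, 3.14, 3.14, 3.14, 3.14, 3.14].

### API

Orientations are given as a unit quaternion [w, x, y, z].
In Python, from station import bot gives the robot as it stands.
- The arm moves only by the tool jog_arm, never from a script. Its argument "rows" is a list of rows, each an object of numbers: "fingers": the finger opening in mm, from 0 to 85.4; "x", "y", "z": the shift along the tool's x, y, z in mm; "ax", "ay", "az": the turn, a rotation vector about the tool's x, y, z in degrees. A call has exactly 8 rows; each row shifts and turns the commanded pose from where the row before left it, along the tool's axes as they then stand; what a row does not reach is not made up. A row lasts 1/10 s, in which the tool goes at most 50 mm and 8.59 degrees, less where a joint would pass 70% of its speed; a pose out of reach is approached as far as the arm can. A call with a gripper value outside its range is refused whole. The fingers move at their own pace and stop on an object; "force" is the grip in N (left out, the last holds). Time passes only in rows, so rows that do not move let the fingers close, or fill a call up. It gives the time, the measured TCP pose, the force, the opening and the grip force at its end, in the units of the state.
- bot.get_obs(): the state, without advancing time (a new reading comes with each control period).
- bot.read_camera(name): name is "scene" or "top" or "wrist"; returns a dict with "pixels" (400x640x3 uint8, red, green, blue), "vertical_fov" (degrees; the focal length in pixels is half the picture's height over the tangent of half this angle, whatever the lens; pixels are square), "cx", "cy" (the principal point, pixels), "world_from_camera" (4x4, takes a point from camera to world coordinates). Camera axes: x right, y down, z forward; pixel columns grow to the right and rows downward; lengths in m; the calibration is good to about 2 mm. A picture is of the moment at which its call begins. There is no depth.
- bot.hand_in(): hands the job in; it is judged then, once.
The state is a dict: "t": time; "q": joint angles; "joint_vel": joint speeds; "joint_torque": joint torques, N m; "eef_pos": TCP position; "tool_rot": TCP orientation; "contact_force": force on the tool from outside, world axes, zero at the start; "torque": the same for the moment, N m; "gripper_width": opening from 0.0 (shut) to 1.0 (fully open); "grasp_force": force on a finger pad.
Only numpy, scipy, OpenCV 4.12 (cv2) and the standard library are available. Lean on these libraries where they do the work, as an engineer would, in place of code of your own. Each camera call takes 0.05 s, during which the arm holds its last target. There are 200 camera calls.

## Working session

There is one attempt and no reset: what is moved stays moved. The work goes in short steps, Python scripts to look and compute and a tool call to move; the robot and the scene stay as the last step left them, time stands still between calls to the robot, and variables do not carry over. Pictures are saved under pics/ and viewed, at most 10 in all, crops included, and the job is handed in when it is done.

Besides the shell and the picture viewer there is one more tool, called after "Emit:" as a command line: name --argument value ..., lists and objects as JSON in quotes. jog_arm: Moves the arm, as the interface text tells. Its arguments: {"type":"object","properties":{"rows":{"type":"array","items":{"type":"object","properties":{"fingers":{"type":"number"},"x":{"type":"number"},"y":{"type":"number"},"z":{"type":"number"},"ax":{"type":"number"},"ay":{"type":"number"},"az":{"type":"number"}}}},"force":{"type":"number"}},"required":["rows"]}

```bash
ls; mkdir -p pics; cat > h.py <<'E'
import numpy as np, cv2
from station import bot
def cam(n):
    c=bot.read_camera(n); c['f']=200/np.tan(np.radians(c['vertical_fov'])/2); c['T']=np.array(c['world_from_camera']); return c
def save(c,name,crop=None,s=1):
    p=c['pixels'][:,:,::-1]
    if crop: p=p[crop[1]:crop[3],crop[0]:crop[2]]
    cv2.imwrite('pics/'+name,cv2.resize(p,None,fx=s,fy=s,interpolation=cv2.INTER_CUBIC))
def ray(c,u,v):
    d=c['T'][:3,:3]@np.array([(u-c['cx'])/c['f'],(v-c['cy'])/c['f'],1]); return c['T'][:3,3],d
def onz(c,u,v,z):
    o,d=ray(c,u,v); return o+d*(z-o[2])/d[2]
def proj(c,p):
    q=np.linalg.inv(c['T'])@np.append(p,1); return c['f']*q[0]/q[2]+c['cx'],c['f']*q[1]/q[2]+c['cy']
def tri(*cr):
    A=np.zeros((3,3));b=np.zeros(3)
    for c,u,v in cr:
        o,d=ray(c,u,v); d=d/np.linalg.norm(d); M=np.eye(3)-np.outer(d,d); A+=M;b+=M@o
    return np.linalg.solve(A,b)
E
python3 - <<'E'
from h import *
for n in('scene','top'):
    c=cam(n); save(c,n+'0.png'); print(n,c['f'],c['cx'],c['cy'],c['T'].round(3).tolist())
o=bot.get_obs();print(o['eef_pos'],o['tool_rot'],o['t'])
E
```

```text
pics
scene 456.2118535747699 324.29448680532386 198.98665322389724 [[0.492, -0.403, 0.772, -0.264], [-0.87, -0.225, 0.438, -0.47], [-0.002, -0.887, -0.462, 0.564], [0.0, 0.0, 0.0, 1.0]]
top 411.87343514672085 316.6336985187309 198.05926870857562 [[0.008, -0.997, 0.078, 0.447], [-1.0, -0.009, -0.006, 0.003], [0.007, -0.078, -0.997, 1.26], [0.0, 0.0, 0.0, 1.0]]
[0.26686418 0.61941821 0.23040185] [-1.19695677e-04  2.01991701e-01  9.79386872e-01 -8.32737964e-04] 0.1
```

View pics/scene0.png

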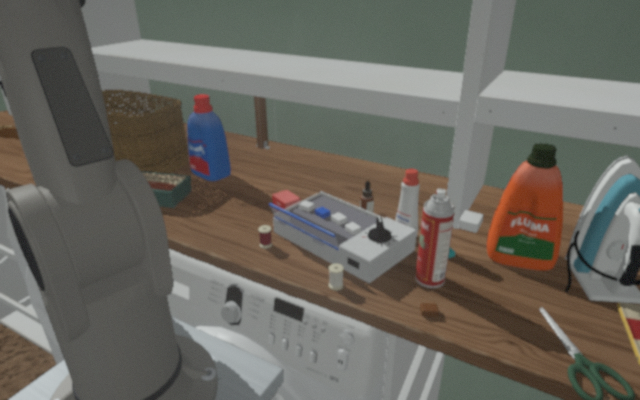

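View pics/top0.png

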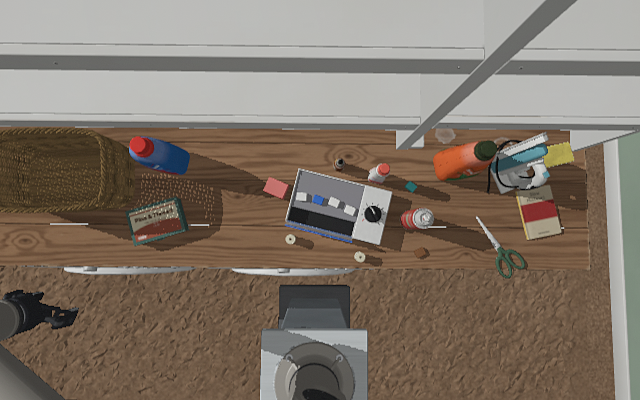

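The scene view shows the doser at about (340,235) px. In the top view, the tablets on the deck are white (302,196), blue (318,200), white (334,202) and white (349,210). Look-alikes are turquoise (411,187) and brown (421,253), both off the deck and to be left alone. The dial is at (374,213). I'll check this in one close crop.

```bash
python3 - <<'E'
from h import *
c=cam('top'); save(c,'topz.png',(270,155,440,270),4.7)
s=cam('scene'); save(s,'scz.png',(240,165,460,300),3.6)
E
```

```text
(no output)
```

View pics/topz.png

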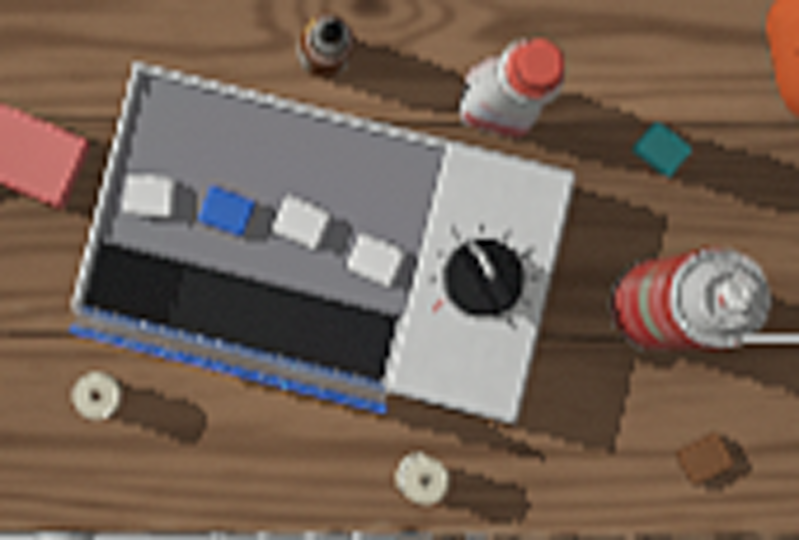

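View pics/scz.png

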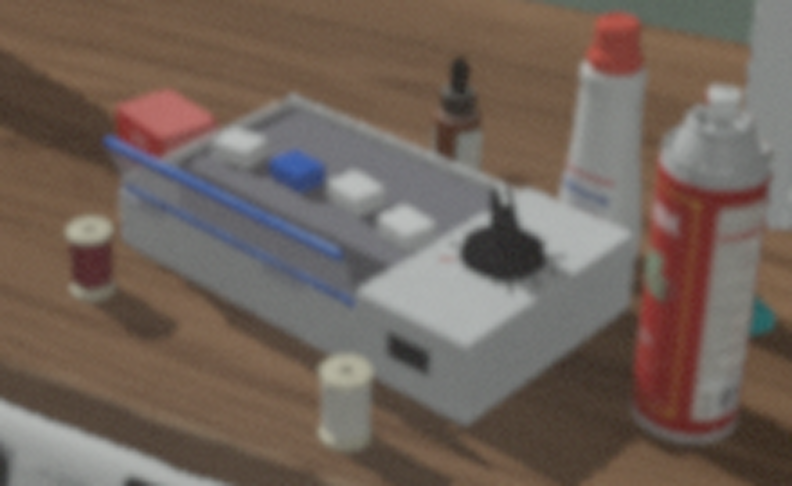

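The crops confirm it. On the deck, left to right: white (147,196), blue (227,210), white (302,221), white (375,259) in the crop, all free of the lid. The pointer sits near the first long black tick (position 3), and the red zero is at (438,305). The housing top corners are (446,143), (573,172), (516,421) and (388,388).

```bash
cat > loc.py <<'E'
from h import *
from scipy.spatial.transform import Rotation as R
def axes():
    o=bot.get_obs(); q=o['tool_rot']; return np.array(o['eef_pos']),R.from_quat([q[1],q[2],q[3],q[0]])
E
python3 - <<'E'
from loc import *
c=cam('top'); s=cam('scene')
tp=np.array([(446,143),(573,172),(516,421),(388,388)])/4.7+[270,155]
sc=np.array([(540,183),(629,235),(470,350),(360,290)])/3.6+[240,165]
loc=np.array([(79,-60),(79,-142),(-82,-142),(-82,-60)])/1e3
P=np.array([onz(c,*p,.055)[:2] for p in tp])
print([tri((c,*a),(s,*b)).round(3).tolist() for a,b in zip(tp,sc)])
# rigid fit
a=loc-loc.mean(0); b=P-P.mean(0)
th=np.arctan2((a[:,0]*b[:,1]-a[:,1]*b[:,0]).sum(),(a*b).sum())
Rm=np.array([[np.cos(th),-np.sin(th)],[np.sin(th),np.cos(th)]]); t=P.mean(0)-Rm@loc.mean(0)
print('doser',t,th,'res',((loc@Rm.T+t-P)*1e3).round(1).tolist())
np.save('doser.npy',[*t,th])
hsv=cv2.cvtColor(c['pixels'],cv2.COLOR_RGB2HSV)
D=lambda p:(Rm.T@(p[:2]-t)*1e3).round(1)
hs=cv2.cvtColor(s['pixels'],cv2.COLOR_RGB2HSV)
for n,(x,y),(xs,ys) in (('wL',(147,196),(240,146)),('blue',(227,210),(298,170)),('w2',(302,221),(355,190)),('w3',(375,259),(405,224))):
    u,v=x/4.7+270,y/4.7+155; us,vs=xs/3.6+240,ys/3.6+165
    print(n,D(onz(c,u,v,.056)),(tri((c,u,v),(s,us,vs))*1e3).round(0))
for n,(x,y),z in (('spool0',(95,395),.043),('spool1',(420,480),.043),('dropper',(330,32),.1),('bottle',(533,65),.164),('starch',(737,295),.19),('soap',(65,160),.044),('red',(438,305),.055),('knob',(484,277),.06),('lidedge1',(70,328),.086),('lidedge2',(385,408),.086)):
    print(n,D(onz(c,x/4.7+270,y/4.7+155,z)))
p,r=axes(); print(p,r.as_matrix().round(3).tolist())
E
```

```text
[[0.583, -0.152, 0.055], [0.563, -0.226, 0.051], [0.407, -0.191, 0.051], [0.428, -0.112, 0.052]]
doser [ 0.51890952 -0.07006916] -0.23073582189060077 res [[1.9, -0.2], [0.7, -0.4], [-0.8, 0.1], [-1.8, 0.5]]
wL [  0.3 113.6] [546.  40.  49.]
blue [ 3.6 63. ] [538. -10.  48.]
w2 [ 8. 16.] [531. -56.  50.]
w3 [ -4.2 -33.7] [ 507. -102.   51.]
spool0 [-127.7  115.9]
spool1 [-131.   -93.8]
dropper [120.1  27.7]
bottle [117.8 -88. ]
starch [  14.7 -223.2]
soap [ 11.  169.9]
red [-22.8 -78.5]
knob [   0.6 -101.8]
lidedge1 [-90.7 138.2]
lidedge2 [-92.5 -58.1]
[0.26701395 0.61975197 0.23097587] [[-0.918, 0.396, -0.0], [0.396, 0.918, -0.001], [-0.0, -0.001, -1.0]]
```

Emit:
jog_arm --rows '[{"fingers":0,"x":-32,"y":-26},{"fingers":0,"x":-32,"y":-26},{"fingers":0,"x":-32,"y":-26},{"fingers":0,"x":-32,"y":-26},{"fingers":0,"x":-32,"y":-26},{"fingers":0,"x":-32,"y":-26},{"fingers":0,"x":-32,"y":-26},{"fingers":0,"x":-32,"y":-26}]'

```text
invalid input
```

Emit:
jog_arm --rows '[{"fingers":0,"x":-32,"y":-26},{"fingers":0,"x":-32,"y":-26},{"fingers":0,"x":-32,"y":-26},{"fingers":0,"x":-32,"y":-26},{"fingers":0,"x":-32,"y":-26},{"fingers":0,"x":-32,"y":-26},{"fingers":0,"az":-5},{"fingers":0,"az":-5}]'

```text
invalid input
```

```bash
cat >> loc.py <<'E'
X,Y,TH=np.load('doser.npy'); RD=np.array([[np.cos(TH),-np.sin(TH)],[np.sin(TH),np.cos(TH)]])
def where():
    p,r=axes(); o=bot.get_obs(); d=RD.T@(p[:2]-[X,Y])*1e3; m=RD.T@r.as_matrix()[:2,:2]
    print('t',round(o['t'],2),'doser',d.round(1),'z',round(p[2]*1e3,1),'tooly deg in doser',np.degrees(np.arctan2(m[1,1],m[0,1])).round(1),'tilt',r.as_matrix()[:,2].round(3),'F',np.round(o['contact_force'],1),'w',round(o['gripper_width'],2))
E
python3 - <<'E'
from loc import *
where(); c=cam('wrist'); save(c,'w1.png')
E
```

```text
t 0.3 doser [-403.   613.9] z 231.0 tooly deg in doser 79.9 tilt [-0.    -0.001 -1.   ] F [0.4 0.8 0.2] w 1.0
```

View pics/w1.png

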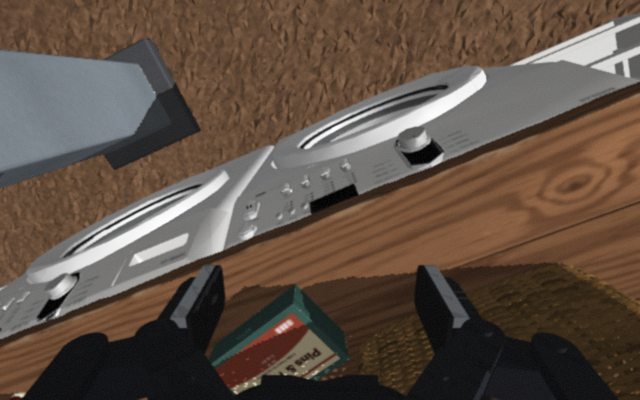

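The wrist view still shows the start pose, with the box at (280,350), because both moves were refused. I'll retry with full rows.

Emit:
jog_arm --rows '[{"fingers":0,"x":-32,"y":-26,"z":0,"ax":0,"ay":0,"az":0},{"fingers":0,"x":-32,"y":-26,"z":0,"ax":0,"ay":0,"az":0},{"fingers":0,"x":-32,"y":-26,"z":0,"ax":0,"ay":0,"az":0},{"fingers":0,"x":-32,"y":-26,"z":0,"ax":0,"ay":0,"az":0},{"fingers":0,"x":-32,"y":-26,"z":0,"ax":0,"ay":0,"az":0},{"fingers":0,"x":-32,"y":-26,"z":0,"ax":0,"ay":0,"az":0},{"fingers":0,"x":-32,"y":-26,"z":0,"ax":0,"ay":0,"az":0},{"fingers":0,"x":-32,"y":-26,"z":0,"ax":0,"ay":0,"az":0}]' --force 40

```text
t: 1.15
eef_pos: [0.4205, 0.3261, 0.2315]
tool_rot: [0.0, 0.202, 0.979, 0.0]
contact_force: [-0.3, 0.2, -0.5]
gripper_width: -0.0
grasp_force: 0.0
```

Emit:
jog_arm --rows '[{"fingers":0,"x":-33,"y":-26,"z":0,"ax":0,"ay":0,"az":0},{"fingers":0,"x":-33,"y":-26,"z":0,"ax":0,"ay":0,"az":0},{"fingers":0,"x":-33,"y":-26,"z":0,"ax":0,"ay":0,"az":0},{"fingers":0,"x":-33,"y":-26,"z":0,"ax":0,"ay":0,"az":0},{"fingers":0,"x":-33,"y":-26,"z":0,"ax":0,"ay":0,"az":0},{"fingers":0,"x":-33,"y":-26,"z":0,"ax":0,"ay":0,"az":0},{"fingers":0,"x":-33,"y":-26,"z":0,"ax":0,"ay":0,"az":0},{"fingers":0,"x":-33,"y":-26,"z":0,"ax":0,"ay":0,"az":0}]' --force 40

```text
t: 1.95
eef_pos: [0.5807, 0.0306, 0.2315]
tool_rot: [0.0, 0.202, 0.979, 0.0]
contact_force: [0.5, 0.0, -0.2]
gripper_width: -0.003
grasp_force: 0.0
```

Emit:
jog_arm --rows '[{"fingers":0,"x":0,"y":0,"z":20,"ax":0,"ay":0,"az":-5},{"fingers":0,"x":0,"y":0,"z":20,"ax":0,"ay":0,"az":-5},{"fingers":0,"x":0,"y":0,"z":20,"ax":0,"ay":0,"az":0},{"fingers":0,"x":0,"y":0,"z":20,"ax":0,"ay":0,"az":0},{"fingers":0,"x":0,"y":0,"z":20,"ax":0,"ay":0,"az":0},{"fingers":0,"x":0,"y":0,"z":0,"ax":0,"ay":0,"az":0},{"fingers":0,"x":0,"y":0,"z":0,"ax":0,"ay":0,"az":0},{"fingers":0,"x":0,"y":0,"z":0,"ax":0,"ay":0,"az":0}]' --force 40

```text
t: 2.75
eef_pos: [0.5809, 0.0322, 0.1325]
tool_rot: [0.001, 0.116, 0.993, 0.0]
contact_force: [0.5, 0.2, -0.1]
gripper_width: -0.0
grasp_force: 0.0
```

```bash
python3 - <<'E'
from loc import *
where(); c=cam('wrist'); save(c,'w2.png')
E
```

```text
t 2.75 doser [ 37.  113.7] z 132.5 tooly deg in doser 89.9 tilt [ 0.002  0.    -1.   ] F [ 0.5  0.2 -0.1] w -0.0
```

View pics/w2.png

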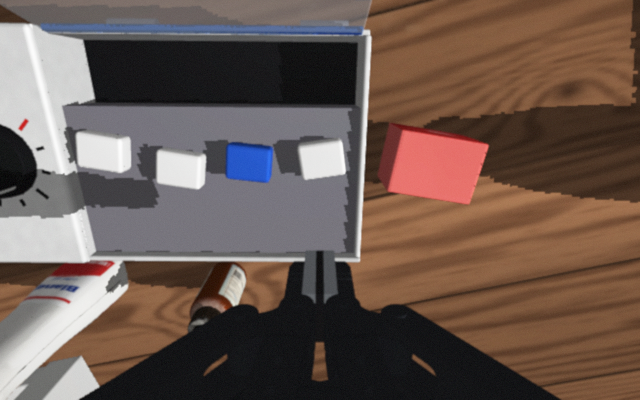

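The wrist view shows the gripper shut and behind the left white tablet (321,158), with blue at (249,162) and whites at (181,169) and (103,152). I'll verify positions by triangulating with the top view.

```bash
python3 - <<'E'
from loc import *
c=cam('wrist'); t=cam('top')
hsv=cv2.cvtColor(c['pixels'],cv2.COLOR_RGB2HSV)
tops={'wL':(147,196),'blue':(227,210),'w2':(302,221),'w3':(375,259)}
for n,(u,v) in dict(wL=(321,158),blue=(249,162),w2=(181,169),w3=(103,152)).items():
    m=((hsv[:,:,0]>100)&(hsv[:,:,1]>150)) if n=='blue' else ((hsv[:,:,1]<40)&(hsv[:,:,2]>165))
    lab=cv2.connectedComponentsWithStats(m.astype(np.uint8)*255)
    i=lab[1][v,u]; r=cv2.minAreaRect(cv2.findContours((lab[1]==i).astype(np.uint8),0,2)[0][0])
    g=onz(c,*r[0],.054); x,y=tops[n]
    T=tri((c,*r[0]),(t,x/4.7+270,y/4.7+155))
    print(n,np.round(r[0],0),np.round(r[1],0),round(r[2]),'doser',(RD.T@(g[:2]-[X,Y])*1e3).round(1),'tri z',round(T[2]*1e3,1))
for n,u,v,z in (('deck left edge',360,105,.048),('deck/trough corner at housing',66,104,.042),('housing back-left',95,260,.055),('housing near-left',42,36,.055)):
    g=onz(c,u,v,z); print(n,(RD.T@(g[:2]-[X,Y])*1e3).round(1))
E
```

```text
wL [322. 160.] [34. 44.] 82 doser [  1.6 115.2] tri z 58.8
blue [248. 162.] [47. 36.] 6 doser [ 3.1 65.3] tri z 45.5
w2 [180. 169.] [50. 35.] 6 doser [ 8.1 19.1] tri z 47.0
w3 [103. 152.] [57. 36.] 6 doser [ -3.7 -30.9] tri z 49.1
deck left edge [-33.3 139.8]
deck/trough corner at housing [-33.9 -56.3]
housing back-left [ 76.7 -53. ]
housing near-left [-73.7 -51.5]
```

Emit:
jog_arm --rows '[{"fingers":0,"x":0,"y":0,"z":20,"ax":0,"ay":0,"az":0},{"fingers":0,"x":0,"y":0,"z":20,"ax":0,"ay":0,"az":0},{"fingers":0,"x":0,"y":0,"z":20,"ax":0,"ay":0,"az":0},{"fingers":0,"x":0,"y":0,"z":13,"ax":0,"ay":0,"az":0},{"fingers":0,"x":0,"y":0,"z":7,"ax":0,"ay":0,"az":0},{"fingers":0,"x":0,"y":0,"z":5,"ax":0,"ay":0,"az":0},{"fingers":0,"x":0,"y":0,"z":0,"ax":0,"ay":0,"az":0},{"fingers":0,"x":0,"y":0,"z":0,"ax":0,"ay":0,"az":0}]' --force 40

```text
t: 3.7
eef_pos: [0.5805, 0.0321, 0.0469]
tool_rot: [0.0, 0.116, 0.993, 0.0]
contact_force: [0.4, -0.3, 0.1]
gripper_width: 0.007
grasp_force: 0.0
```

Emit:
jog_arm --rows '[{"fingers":0,"x":8,"y":0,"z":0,"ax":0,"ay":0,"az":0},{"fingers":0,"x":8,"y":0,"z":0,"ax":0,"ay":0,"az":0},{"fingers":0,"x":8,"y":0,"z":0,"ax":0,"ay":0,"az":0},{"fingers":0,"x":8,"y":0,"z":0,"ax":0,"ay":0,"az":0},{"fingers":0,"x":8,"y":0,"z":0,"ax":0,"ay":0,"az":0},{"fingers":0,"x":8,"y":0,"z":0,"ax":0,"ay":0,"az":0},{"fingers":0,"x":8,"y":0,"z":0,"ax":0,"ay":0,"az":0},{"fingers":0,"x":8,"y":0,"z":0,"ax":0,"ay":0,"az":0}]' --force 40

```text
t: 4.5
eef_pos: [0.5169, 0.047, 0.0462]
tool_rot: [-0.0, 0.116, 0.993, -0.0]
contact_force: [0.3, 0.8, 0.2]
gripper_width: -0.001
grasp_force: 0.0
```

```bash
python3 - <<'E'
from loc import *
where(); c=cam('wrist'); t=cam('top')
a=cv2.resize(c['pixels'][:,:,::-1],(480,300)); b=cv2.resize(t['pixels'][155:255,270:400,::-1],None,fx=3,fy=3,interpolation=cv2.INTER_CUBIC)
cv2.imwrite('pics/m1.png',np.hstack([a,b[:300]])[:, :800])
E
```

```text
t 4.5 doser [-28.7 113.5] z 46.2 tooly deg in doser 89.9 tilt [-0.  0. -1.] F [0.3 0.8 0.2] w -0.0
```

View pics/m1.png

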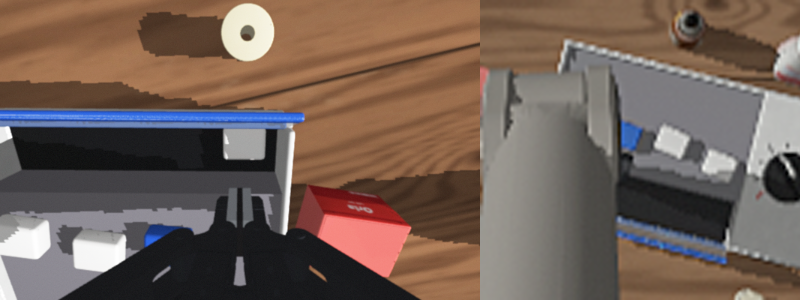

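The first tablet is in the trough at (243,143) and blue hasn't moved. Next is the middle white tablet.

Emit:
jog_arm --rows '[{"fingers":0,"x":0,"y":0,"z":-15,"ax":0,"ay":0,"az":0},{"fingers":0,"x":0,"y":0,"z":-15,"ax":0,"ay":0,"az":0},{"fingers":0,"x":0,"y":0,"z":-15,"ax":0,"ay":0,"az":0},{"fingers":0,"x":-14,"y":-20,"z":0,"ax":0,"ay":0,"az":0},{"fingers":0,"x":-14,"y":-20,"z":0,"ax":0,"ay":0,"az":0},{"fingers":0,"x":-14,"y":-19,"z":0,"ax":0,"ay":0,"az":0},{"fingers":0,"x":-15,"y":-19,"z":0,"ax":0,"ay":0,"az":0},{"fingers":0,"x":-15,"y":-19,"z":0,"ax":0,"ay":0,"az":0}]' --force 40

```text
t: 5.4
eef_pos: [0.566, -0.0651, 0.0913]
tool_rot: [0.0, 0.116, 0.993, -0.0]
contact_force: [0.8, -0.2, 0.3]
gripper_width: -0.002
grasp_force: 0.0
```

Emit:
jog_arm --rows '[{"fingers":0,"x":0,"y":0,"z":0,"ax":0,"ay":0,"az":0},{"fingers":0,"x":0,"y":0,"z":15,"ax":0,"ay":0,"az":0},{"fingers":0,"x":0,"y":0,"z":15,"ax":0,"ay":0,"az":0},{"fingers":0,"x":0,"y":0,"z":10,"ax":0,"ay":0,"az":0},{"fingers":0,"x":0,"y":0,"z":5,"ax":0,"ay":0,"az":0},{"fingers":0,"x":0,"y":0,"z":0,"ax":0,"ay":0,"az":0},{"fingers":0,"x":4,"y":0,"z":0,"ax":0,"ay":0,"az":0},{"fingers":0,"x":4,"y":0,"z":0,"ax":0,"ay":0,"az":0}]' --force 40

```text
t: 6.2
eef_pos: [0.5578, -0.0622, 0.0467]
tool_rot: [0.0, 0.116, 0.993, 0.0]
contact_force: [-0.0, 0.6, -0.0]
gripper_width: 0.002
grasp_force: 0.0
```

Emit:
jog_arm --rows '[{"fingers":0,"x":8,"y":0,"z":0,"ax":0,"ay":0,"az":0},{"fingers":0,"x":8,"y":0,"z":0,"ax":0,"ay":0,"az":0},{"fingers":0,"x":8,"y":0,"z":0,"ax":0,"ay":0,"az":0},{"fingers":0,"x":8,"y":0,"z":0,"ax":0,"ay":0,"az":0},{"fingers":0,"x":8,"y":0,"z":0,"ax":0,"ay":0,"az":0},{"fingers":0,"x":8,"y":0,"z":0,"ax":0,"ay":0,"az":0},{"fingers":0,"x":8,"y":0,"z":0,"ax":0,"ay":0,"az":0},{"fingers":0,"x":7,"y":0,"z":0,"ax":0,"ay":0,"az":0}]' --force 40

```text
t: 7.0
eef_pos: [0.4955, -0.0476, 0.0462]
tool_rot: [-0.0, 0.116, 0.993, 0.0]
contact_force: [-1.5, -0.0, -0.3]
gripper_width: -0.001
grasp_force: 0.0
```

```bash
python3 - <<'E'
from loc import *
where()
E
```

```text
t 7.0 doser [-28.   16.6] z 46.2 tooly deg in doser 89.9 tilt [-0.  0. -1.] F [-1.5 -0.  -0.3] w -0.0
```

Emit:
jog_arm --rows '[{"fingers":0,"x":0,"y":0,"z":-15,"ax":0,"ay":0,"az":0},{"fingers":0,"x":0,"y":0,"z":-15,"ax":0,"ay":0,"az":0},{"fingers":0,"x":0,"y":0,"z":-15,"ax":0,"ay":0,"az":0},{"fingers":0,"x":-12,"y":-10,"z":0,"ax":0,"ay":0,"az":0},{"fingers":0,"x":-12,"y":-10,"z":0,"ax":0,"ay":0,"az":0},{"fingers":0,"x":-12,"y":-10,"z":0,"ax":0,"ay":0,"az":0},{"fingers":0,"x":-12,"y":-10,"z":0,"ax":0,"ay":0,"az":0},{"fingers":0,"x":-12,"y":-10,"z":0,"ax":0,"ay":0,"az":0}]' --force 40

```text
t: 7.8
eef_pos: [0.5438, -0.1119, 0.0906]
tool_rot: [-0.0, 0.116, 0.993, -0.0]
contact_force: [-0.0, 0.2, 0.1]
gripper_width: -0.001
grasp_force: 0.0
```

Emit:
jog_arm --rows '[{"fingers":0,"x":0,"y":0,"z":0,"ax":0,"ay":0,"az":0},{"fingers":0,"x":0,"y":0,"z":15,"ax":0,"ay":0,"az":0},{"fingers":0,"x":0,"y":0,"z":15,"ax":0,"ay":0,"az":0},{"fingers":0,"x":0,"y":0,"z":10,"ax":0,"ay":0,"az":0},{"fingers":0,"x":0,"y":0,"z":5,"ax":0,"ay":0,"az":0},{"fingers":0,"x":0,"y":0,"z":0,"ax":0,"ay":0,"az":0},{"fingers":0,"x":4,"y":0,"z":0,"ax":0,"ay":0,"az":0},{"fingers":0,"x":4,"y":0,"z":0,"ax":0,"ay":0,"az":0}]' --force 40

```text
t: 8.6
eef_pos: [0.5356, -0.1084, 0.0468]
tool_rot: [0.0, 0.116, 0.993, 0.0]
contact_force: [0.1, -0.5, -0.3]
gripper_width: -0.005
grasp_force: 0.0
```

Emit:
jog_arm --rows '[{"fingers":0,"x":7,"y":0,"z":0,"ax":0,"ay":0,"az":0},{"fingers":0,"x":7,"y":0,"z":0,"ax":0,"ay":0,"az":0},{"fingers":0,"x":7,"y":0,"z":0,"ax":0,"ay":0,"az":0},{"fingers":0,"x":7,"y":0,"z":0,"ax":0,"ay":0,"az":0},{"fingers":0,"x":7,"y":0,"z":0,"ax":0,"ay":0,"az":0},{"fingers":0,"x":7,"y":0,"z":0,"ax":0,"ay":0,"az":0},{"fingers":0,"x":7,"y":0,"z":0,"ax":0,"ay":0,"az":0},{"fingers":0,"x":3,"y":0,"z":0,"ax":0,"ay":0,"az":0}]' --force 40

```text
t: 9.4
eef_pos: [0.4838, -0.0962, 0.0462]
tool_rot: [-0.0, 0.116, 0.993, 0.0]
contact_force: [-0.3, 0.1, 0.0]
gripper_width: -0.008
grasp_force: 0.0
```

Emit:
jog_arm --rows '[{"fingers":0,"x":0,"y":0,"z":-20,"ax":0,"ay":0,"az":0},{"fingers":0,"x":0,"y":0,"z":-20,"ax":0,"ay":0,"az":0},{"fingers":0,"x":0,"y":0,"z":-20,"ax":0,"ay":0,"az":0},{"fingers":0,"x":0,"y":0,"z":-20,"ax":0,"ay":0,"az":0},{"fingers":0,"x":0,"y":0,"z":-20,"ax":0,"ay":0,"az":0},{"fingers":0,"x":0,"y":20,"z":-5,"ax":0,"ay":0,"az":0},{"fingers":0,"x":0,"y":20,"z":0,"ax":0,"ay":0,"az":0},{"fingers":0,"x":0,"y":0,"z":0,"ax":0,"ay":0,"az":0}]' --force 40

```text
t: 10.2
eef_pos: [0.4949, -0.0547, 0.1516]
tool_rot: [0.001, 0.114, 0.993, 0.001]
contact_force: [-0.6, 0.1, 0.8]
gripper_width: -0.001
grasp_force: 0.0
```

```bash
python3 - <<'E'
from loc import *
where(); c=cam('wrist'); t=cam('scene')
a=c['pixels'][:,:,::-1]; b=cv2.resize(t['pixels'][165:300,240:460,::-1],None,fx=1.48,fy=1.48,interpolation=cv2.INTER_CUBIC)
a=cv2.resize(a,(470,294)); h=max(len(a),len(b)); f=lambda i:cv2.copyMakeBorder(i,0,h-len(i),0,0,0)
cv2.imwrite('pics/m2.png',np.hstack([f(a),f(b)]))
E
```

```text
t 10.2 doser [-26.9   9.4] z 151.6 tooly deg in doser 90.1 tilt [ 0.001  0.001 -1.   ] F [-0.6  0.1  0.8] w -0.0
```

View pics/m2.png

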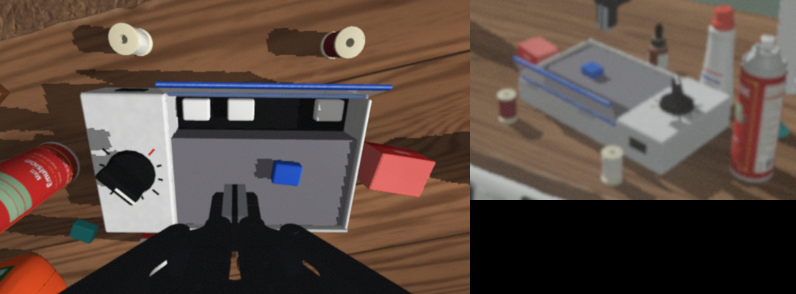

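All three whites are in the trough at (196,108), (240,108) and (330,110). Blue is still on the deck at (287,173). Next is the lid.

Emit:
jog_arm --rows '[{"fingers":0,"x":13,"y":10,"z":0,"ax":0,"ay":0,"az":0},{"fingers":0,"x":14,"y":10,"z":0,"ax":0,"ay":0,"az":0},{"fingers":0,"x":14,"y":10,"z":0,"ax":0,"ay":0,"az":0},{"fingers":0,"x":14,"y":10,"z":0,"ax":0,"ay":0,"az":0},{"fingers":0,"x":14,"y":10,"z":0,"ax":0,"ay":0,"az":0},{"fingers":0,"x":14,"y":10,"z":0,"ax":0,"ay":0,"az":0},{"fingers":0,"x":0,"y":0,"z":0,"ax":0,"ay":0,"az":0},{"fingers":0,"x":0,"y":0,"z":0,"ax":0,"ay":0,"az":0}]' --force 40

```text
t: 11.1
eef_pos: [0.4272, 0.0191, 0.1513]
tool_rot: [0.0, 0.116, 0.993, -0.0]
contact_force: [0.1, -0.3, -0.0]
gripper_width: -0.002
grasp_force: 0.0
```

```bash
python3 - <<'E'
from loc import *
where(); s=cam('scene'); t=cam('top')
for c,z in ((s,.086),(t,.086)):
    h=cv2.cvtColor(c['pixels'],cv2.COLOR_RGB2HSV); m=((h[:,:,0]>105)&(h[:,:,0]<130)&(h[:,:,1]>110)).astype(np.uint8)
    # expected lid strip region
    pts=[proj(c,[*(RD@[x,y]+[X,Y]),zz]) for x in(-.1,-.07) for y in(-.059,.139) for zz in(.04,.09)]
    u0,v0=np.min(pts,0).astype(int)-4;u1,v1=np.max(pts,0).astype(int)+4
    n,l,st,ce=cv2.connectedComponentsWithStats(m[v0:v1,u0:u1])
    for i in range(1,n):
        if st[i,4]>8:
            ys,xs=np.where(l==i); 
            for k in (xs.argmin(),xs.argmax()):
                print((xs[k]+u0,ys[k]+v0),(RD.T@(onz(c,xs[k]+u0,ys[k]+v0,z)[:2]-[X,Y])*1e3).round(0))
E
```

```text
t 11.1 doser [-109.7   65.8] z 151.3 tooly deg in doser 89.9 tilt [ 0. -0. -1.] F [ 0.1 -0.3 -0. ] w -0.0
(np.int64(316), np.int64(209)) [-43.  37.]
(np.int64(328), np.int64(210)) [-29.  15.]
(np.int64(285), np.int64(212)) [-98.  77.]
(np.int64(319), np.int64(228)) [-97. -23.]
(np.int64(332), np.int64(236)) [-90.   1.]
(np.int64(351), np.int64(241)) [-91. -55.]
```

Emit:
jog_arm --rows '[{"fingers":0,"x":5,"y":0,"z":0,"ax":0,"ay":0,"az":0},{"fingers":0,"x":5,"y":0,"z":0,"ax":0,"ay":0,"az":0},{"fingers":0,"x":0,"y":0,"z":15,"ax":0,"ay":0,"az":0},{"fingers":0,"x":0,"y":0,"z":15,"ax":0,"ay":0,"az":0},{"fingers":0,"x":0,"y":0,"z":15,"ax":0,"ay":0,"az":0},{"fingers":0,"x":0,"y":0,"z":10,"ax":0,"ay":0,"az":0},{"fingers":0,"x":0,"y":0,"z":0,"ax":0,"ay":0,"az":0},{"fingers":0,"x":0,"y":0,"z":0,"ax":0,"ay":0,"az":0}]' --force 40

```text
t: 12.0
eef_pos: [0.4174, 0.0222, 0.0964]
tool_rot: [-0.0, 0.116, 0.993, -0.0]
contact_force: [0.8, 0.1, 1.1]
gripper_width: -0.002
grasp_force: 0.0
```

```bash
python3 - <<'E'
from loc import *
where(); print(np.round(bot.get_obs()['q'],2))
E
```

```text
t 12.0 doser [-119.9   66.6] z 96.4 tooly deg in doser 89.9 tilt [-0. -0. -1.] F [0.8 0.1 1.1] w -0.0
[-0.38  0.27  0.21  2.28 -0.1   0.61  1.23]
```

Emit:
jog_arm --rows '[{"fingers":0,"x":0,"y":0,"z":10,"ax":0,"ay":0,"az":0},{"fingers":0,"x":0,"y":0,"z":10,"ax":0,"ay":0,"az":0},{"fingers":0,"x":0,"y":0,"z":8,"ax":0,"ay":0,"az":0},{"fingers":0,"x":0,"y":0,"z":0,"ax":0,"ay":0,"az":0},{"fingers":0,"x":-8,"y":0,"z":0,"ax":0,"ay":0,"az":0},{"fingers":0,"x":-8,"y":0,"z":0,"ax":0,"ay":0,"az":0},{"fingers":0,"x":-8,"y":0,"z":0,"ax":0,"ay":0,"az":0},{"fingers":0,"x":-8,"y":0,"z":0,"ax":0,"ay":0,"az":0}]' --force 40

```text
t: 12.8
eef_pos: [0.4495, 0.0148, 0.0685]
tool_rot: [0.0, 0.116, 0.993, 0.0]
contact_force: [-0.6, 0.4, 0.2]
gripper_width: -0.004
grasp_force: 0.4
```

Emit:
jog_arm --rows '[{"fingers":0,"x":-5,"y":0,"z":0,"ax":0,"ay":0,"az":0},{"fingers":0,"x":-5,"y":0,"z":0,"ax":0,"ay":0,"az":0},{"fingers":0,"x":-5,"y":0,"z":0,"ax":0,"ay":0,"az":0},{"fingers":0,"x":-5,"y":0,"z":0,"ax":0,"ay":0,"az":0},{"fingers":0,"x":-5,"y":0,"z":0,"ax":0,"ay":0,"az":0},{"fingers":0,"x":-5,"y":0,"z":0,"ax":0,"ay":0,"az":0},{"fingers":0,"x":-5,"y":0,"z":0,"ax":0,"ay":0,"az":0},{"fingers":0,"x":0,"y":0,"z":0,"ax":0,"ay":0,"az":0}]' --force 40

```text
t: 13.6
eef_pos: [0.4838, 0.0067, 0.0685]
tool_rot: [0.001, 0.116, 0.993, 0.0]
contact_force: [0.3, -0.2, 0.7]
gripper_width: -0.001
grasp_force: 0.0
```

```bash
python3 - <<'E'
from loc import *
where(); c=cam('scene'); save(c,'l1.png',(240,165,460,300),2.5)
E
```

```text
t 13.6 doser [-51.7  66.7] z 68.5 tooly deg in doser 89.9 tilt [ 0.002 -0.    -1.   ] F [ 0.3 -0.2  0.7] w -0.0
```

View pics/l1.png

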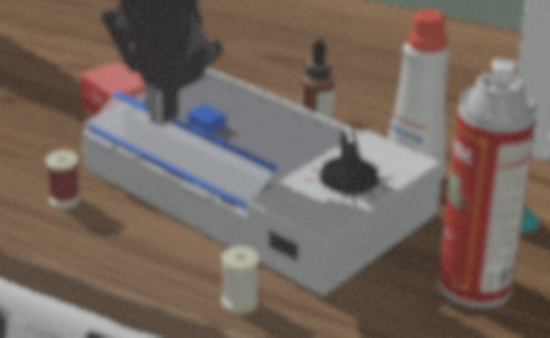

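The lid is folded over to about 40° with the finger above it at (162,118), and the bystanders are untouched. I'll press it down.

Emit:
jog_arm --rows '[{"fingers":0,"x":0,"y":0,"z":4,"ax":0,"ay":0,"az":0},{"fingers":0,"x":0,"y":0,"z":4,"ax":0,"ay":0,"az":0},{"fingers":0,"x":0,"y":0,"z":4,"ax":0,"ay":0,"az":0},{"fingers":0,"x":0,"y":0,"z":4,"ax":0,"ay":0,"az":0},{"fingers":0,"x":0,"y":0,"z":4,"ax":0,"ay":0,"az":0},{"fingers":0,"x":0,"y":0,"z":2,"ax":0,"ay":0,"az":0},{"fingers":0,"x":0,"y":0,"z":0,"ax":0,"ay":0,"az":0},{"fingers":0,"x":0,"y":0,"z":0,"ax":0,"ay":0,"az":0}]' --force 40

```text
t: 14.45
eef_pos: [0.4823, 0.0069, 0.0462]
tool_rot: [-0.0, 0.116, 0.993, -0.0]
contact_force: [-0.4, 0.3, -0.8]
gripper_width: 0.002
grasp_force: 0.0
```

Emit:
jog_arm --rows '[{"fingers":0,"x":0,"y":0,"z":0.5,"ax":0,"ay":0,"az":0},{"fingers":0,"x":0,"y":0,"z":0.5,"ax":0,"ay":0,"az":0},{"fingers":0,"x":0,"y":0,"z":0,"ax":0,"ay":0,"az":0},{"fingers":0,"x":0,"y":0,"z":0,"ax":0,"ay":0,"az":0},{"fingers":0,"x":0,"y":0,"z":0,"ax":0,"ay":0,"az":0},{"fingers":0,"x":0,"y":0,"z":0,"ax":0,"ay":0,"az":0},{"fingers":0,"x":0,"y":0,"z":0,"ax":0,"ay":0,"az":0},{"fingers":0,"x":0,"y":0,"z":0,"ax":0,"ay":0,"az":0}]' --force 40

```text
t: 15.25
eef_pos: [0.4826, 0.0069, 0.0453]
tool_rot: [-0.0, 0.116, 0.993, 0.0]
contact_force: [-0.4, 0.2, 1.2]
gripper_width: 0.001
grasp_force: 0.2
```

Emit:
jog_arm --rows '[{"fingers":0,"x":0,"y":0,"z":0.5,"ax":0,"ay":0,"az":0},{"fingers":0,"x":0,"y":0,"z":0.5,"ax":0,"ay":0,"az":0},{"fingers":0,"x":0,"y":0,"z":0,"ax":0,"ay":0,"az":0},{"fingers":0,"x":0,"y":0,"z":0,"ax":0,"ay":0,"az":0},{"fingers":0,"x":0,"y":0,"z":0,"ax":0,"ay":0,"az":0},{"fingers":0,"x":0,"y":0,"z":0,"ax":0,"ay":0,"az":0},{"fingers":0,"x":0,"y":0,"z":0,"ax":0,"ay":0,"az":0},{"fingers":0,"x":0,"y":0,"z":0,"ax":0,"ay":0,"az":0}]' --force 40

```text
t: 16.05
eef_pos: [0.4827, 0.0069, 0.045]
tool_rot: [0.0, 0.116, 0.993, 0.0]
contact_force: [-3.0, 0.0, 11.1]
gripper_width: 0.002
grasp_force: 5.4
```

The lid now reacts with 11 N at z = 45 mm, so it is shut. I'll lift, move above the dial and open the fingers.

Emit:
jog_arm --rows '[{"fingers":0,"x":0,"y":0,"z":-10,"ax":0,"ay":0,"az":0},{"fingers":0,"x":0,"y":0,"z":-25,"ax":0,"ay":0,"az":0},{"fingers":0,"x":0,"y":0,"z":-25,"ax":0,"ay":0,"az":0},{"fingers":0,"x":0,"y":0,"z":-25,"ax":0,"ay":0,"az":0},{"fingers":0,"x":0,"y":0,"z":-25,"ax":0,"ay":0,"az":0},{"fingers":45,"x":0,"y":-10,"z":0,"ax":0,"ay":0,"az":0},{"fingers":45,"x":0,"y":-10,"z":0,"ax":0,"ay":0,"az":0},{"fingers":45,"x":0,"y":-10,"z":0,"ax":0,"ay":0,"az":0}]' --force 40

```text
t: 16.85
eef_pos: [0.4747, -0.0234, 0.1536]
tool_rot: [-0.001, 0.116, 0.993, -0.0]
contact_force: [0.9, -0.1, -0.0]
gripper_width: 0.506
grasp_force: 0.0
```

Emit:
jog_arm --rows '[{"fingers":45,"x":-10,"y":-20,"z":0,"ax":0,"ay":0,"az":0},{"fingers":45,"x":-14,"y":-20,"z":0,"ax":0,"ay":0,"az":0},{"fingers":45,"x":-14,"y":-20,"z":0,"ax":0,"ay":0,"az":0},{"fingers":45,"x":-14,"y":-20,"z":0,"ax":0,"ay":0,"az":0},{"fingers":45,"x":-14,"y":-20,"z":0,"ax":0,"ay":0,"az":0},{"fingers":45,"x":-14,"y":-20,"z":0,"ax":0,"ay":0,"az":0},{"fingers":45,"x":0,"y":-18,"z":0,"ax":0,"ay":0,"az":0},{"fingers":45,"x":0,"y":0,"z":0,"ax":0,"ay":0,"az":0}]' --force 40

```text
t: 17.65
eef_pos: [0.5198, -0.1788, 0.1531]
tool_rot: [-0.001, 0.119, 0.993, -0.001]
contact_force: [-0.7, -0.1, 0.1]
gripper_width: 0.522
grasp_force: 0.0
```

```bash
python3 - <<'E'
from loc import *
where(); c=cam('wrist'); t=cam('scene')
dx,dy=0,-.101
w=lambda x,y,z:np.array([*(RD@[x,y]+[X,Y]),z])
print('axis proj skirt',proj(c,w(0,-.101,.0645)),'top',proj(c,w(0,-.101,.0915)))
for k in range(0,10):
    a=np.radians(135-30*k); print(k,np.round(proj(c,w(.03*np.cos(a),-.101+.03*np.sin(a),.055))),'bar end top',np.round(proj(c,w(.022*np.cos(a),-.101+.022*np.sin(a),.0915))))
a=c['pixels'][:,:,::-1]; b=cv2.resize(t['pixels'][165:300,240:400,::-1],None,fx=2,fy=2,interpolation=cv2.INTER_CUBIC)
a=a[60:340,90:540]; h=280; f=lambda i:cv2.copyMakeBorder(i,0,h-len(i),0,0,0)
cv2.imwrite('pics/d1.png',np.hstack([a,f(b)]))
E
```

```text
t 17.65 doser [  25.7 -105.6] z 153.1 tooly deg in doser 89.6 tilt [-0.003 -0.001 -1.   ] F [-0.7 -0.1  0.1] w 0.52
axis proj skirt (np.float64(326.77181967642224), np.float64(170.40539271138087)) top (np.float64(327.613853128345), np.float64(180.80475844770004))
0 [356. 138.] bar end top [353. 156.]
1 [366. 157.] bar end top [362. 172.]
2 [366. 177.] bar end top [361. 189.]
3 [355. 194.] bar end top [352. 204.]
4 [337. 204.] bar end top [336. 212.]
5 [316. 204.] bar end top [319. 212.]
6 [298. 195.] bar end top [304. 204.]
7 [288. 178.] bar end top [294. 190.]
8 [287. 157.] bar end top [294. 172.]
9 [297. 138.] bar end top [302. 157.]
```

View pics/d1.png

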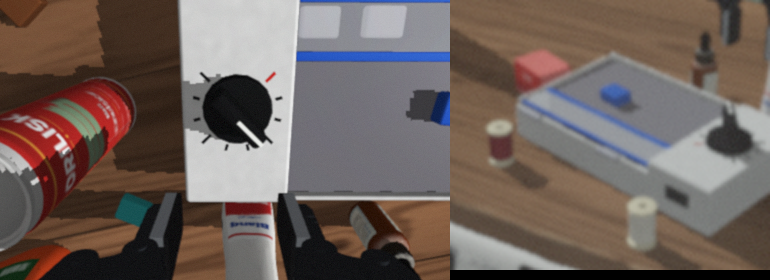

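The whole view agrees with the plan. The lid is shut with its blue strip along the deck edge, and blue is untouched. The pointer tip at full-frame (352,207) matches position 3, predicted at (352,204). The bar therefore needs three clicks, i.e. 90° clockwise. I'll align over the axis and turn the tool 45°.

Emit:
jog_arm --rows '[{"fingers":45,"x":13,"y":2.5,"z":0,"ax":0,"ay":0,"az":0},{"fingers":45,"x":13,"y":2.5,"z":0,"ax":0,"ay":0,"az":0},{"fingers":45,"x":0,"y":0,"z":0,"ax":0,"ay":0,"az":-7.5},{"fingers":45,"x":0,"y":0,"z":0,"ax":0,"ay":0,"az":-7.5},{"fingers":45,"x":0,"y":0,"z":0,"ax":0,"ay":0,"az":-7.5},{"fingers":45,"x":0,"y":0,"z":0,"ax":0,"ay":0,"az":-7.5},{"fingers":45,"x":0,"y":0,"z":0,"ax":0,"ay":0,"az":-7.5},{"fingers":45,"x":0,"y":0,"z":0,"ax":0,"ay":0,"az":-7.5}]' --force 40

```text
t: 18.55
eef_pos: [0.497, -0.1628, 0.1541]
tool_rot: [-0.0, -0.276, 0.961, 0.0]
contact_force: [0.9, 0.0, 0.2]
gripper_width: 0.527
grasp_force: 0.0
```

Emit:
jog_arm --rows '[{"fingers":45,"x":0,"y":0,"z":0,"ax":0,"ay":0,"az":0},{"fingers":45,"x":0,"y":0,"z":0,"ax":0,"ay":0,"az":0},{"fingers":45,"x":0,"y":0,"z":10,"ax":0,"ay":0,"az":0},{"fingers":45,"x":0,"y":0,"z":10,"ax":0,"ay":0,"az":0},{"fingers":45,"x":0,"y":0,"z":10,"ax":0,"ay":0,"az":0},{"fingers":45,"x":0,"y":0,"z":10,"ax":0,"ay":0,"az":0},{"fingers":45,"x":0,"y":0,"z":0,"ax":0,"ay":0,"az":0},{"fingers":45,"x":0,"y":0,"z":0,"ax":0,"ay":0,"az":0}]' --force 40

```text
t: 19.35
eef_pos: [0.4974, -0.1642, 0.1138]
tool_rot: [-0.0, -0.273, 0.962, 0.0]
contact_force: [-0.5, 0.8, -0.1]
gripper_width: 0.526
grasp_force: 0.0
```

```bash
python3 - <<'E'
from loc import *
where(); print(np.round(bot.get_obs()['q'],2))
E
```

```text
t 19.35 doser [  0.6 -96.5] z 113.8 tooly deg in doser 134.9 tilt [-0.001  0.    -1.   ] F [-0.5  0.8 -0.1] w 0.53
[ 0.1   0.38  0.13  2.03 -0.07  0.74  2.39]
```

Emit:
jog_arm --rows '[{"fingers":45,"x":3.7,"y":-3,"z":0,"ax":0,"ay":0,"az":0},{"fingers":45,"x":0,"y":0,"z":0,"ax":0,"ay":0,"az":0},{"fingers":45,"x":0,"y":0,"z":10,"ax":0,"ay":0,"az":0},{"fingers":45,"x":0,"y":0,"z":10,"ax":0,"ay":0,"az":0},{"fingers":45,"x":0,"y":0,"z":10,"ax":0,"ay":0,"az":0},{"fingers":45,"x":0,"y":0,"z":8,"ax":0,"ay":0,"az":0},{"fingers":45,"x":0,"y":0,"z":6,"ax":0,"ay":0,"az":0},{"fingers":45,"x":0,"y":0,"z":0,"ax":0,"ay":0,"az":0}]' --force 30

```text
t: 20.15
eef_pos: [0.4954, -0.1685, 0.0692]
tool_rot: [-0.001, -0.273, 0.962, 0.0]
contact_force: [-0.7, 0.3, 0.7]
gripper_width: 0.528
grasp_force: 0.0
```

Emit:
jog_arm --rows '[{"fingers":25,"x":0,"y":0,"z":0,"ax":0,"ay":0,"az":0},{"fingers":20,"x":0,"y":0,"z":0,"ax":0,"ay":0,"az":0},{"fingers":16,"x":0,"y":0,"z":0,"ax":0,"ay":0,"az":0},{"fingers":12,"x":0,"y":0,"z":0,"ax":0,"ay":0,"az":0},{"fingers":8,"x":0,"y":0,"z":0,"ax":0,"ay":0,"az":0},{"fingers":5,"x":0,"y":0,"z":0,"ax":0,"ay":0,"az":0},{"fingers":5,"x":0,"y":0,"z":0,"ax":0,"ay":0,"az":0},{"fingers":5,"x":0,"y":0,"z":0,"ax":0,"ay":0,"az":0}]' --force 30

```text
t: 20.95
eef_pos: [0.4962, -0.1685, 0.0707]
tool_rot: [0.0, -0.273, 0.962, 0.0]
contact_force: [-2.3, 1.7, 6.0]
gripper_width: 0.136
grasp_force: 32.2
```

```bash
python3 - <<'E'
from loc import *
where(); o=bot.get_obs(); print(o['gripper_width']*85.4,o['grasp_force'],np.round(o['torque'],2))
E
```

```text
t 20.95 doser [   0.4 -101. ] z 70.7 tooly deg in doser 134.9 tilt [ 0.  0. -1.] F [-2.3  1.7  6. ] w 0.14
11.619036600745803 32.185328006744385 [ 0.35  0.41 -0.02]
```

Gripped, with the opening at 11.6 mm and the tool centred on the axis. Now I'll turn it click by click.

Emit:
jog_arm --rows '[{"fingers":5,"x":0,"y":0,"z":-1,"ax":0,"ay":0,"az":0},{"fingers":5,"x":0,"y":0,"z":0,"ax":0,"ay":0,"az":5},{"fingers":5,"x":0,"y":0,"z":0,"ax":0,"ay":0,"az":5},{"fingers":5,"x":0,"y":0,"z":0,"ax":0,"ay":0,"az":5},{"fingers":5,"x":0,"y":0,"z":0,"ax":0,"ay":0,"az":5},{"fingers":5,"x":0,"y":0,"z":0,"ax":0,"ay":0,"az":5},{"fingers":5,"x":0,"y":0,"z":0,"ax":0,"ay":0,"az":5},{"fingers":5,"x":0,"y":0,"z":0,"ax":0,"ay":0,"az":0}]' --force 30

```text
t: 21.75
eef_pos: [0.4959, -0.1678, 0.0708]
tool_rot: [-0.0, -0.015, 1.0, 0.0]
contact_force: [1.5, 2.5, -5.1]
gripper_width: 0.132
grasp_force: 30.8
```

```bash
python3 - <<'E'
from loc import *
where(); o=bot.get_obs(); print(o['gripper_width']*85.4,o['grasp_force'],np.round(o['torque'],2))
E
```

```text
t 21.75 doser [  -0.  -100.4] z 70.8 tooly deg in doser 104.9 tilt [-0.001  0.    -1.   ] F [ 1.5  2.5 -5.1] w 0.13
11.257281389358976 30.808905065059662 [ 0.47 -0.26 -0.09]
```

Emit:
jog_arm --rows '[{"fingers":5,"x":0,"y":0,"z":0,"ax":0,"ay":0,"az":5},{"fingers":5,"x":0,"y":0,"z":0,"ax":0,"ay":0,"az":5},{"fingers":5,"x":0,"y":0,"z":0,"ax":0,"ay":0,"az":5},{"fingers":5,"x":0,"y":0,"z":0,"ax":0,"ay":0,"az":5},{"fingers":5,"x":0,"y":0,"z":0,"ax":0,"ay":0,"az":5},{"fingers":5,"x":0,"y":0,"z":0,"ax":0,"ay":0,"az":5},{"fingers":5,"x":0,"y":0,"z":0,"ax":0,"ay":0,"az":0},{"fingers":5,"x":0,"y":0,"z":0,"ax":0,"ay":0,"az":0}]' --force 30

```text
t: 22.55
eef_pos: [0.4961, -0.1672, 0.0708]
tool_rot: [-0.001, 0.242, 0.97, 0.001]
contact_force: [2.0, 6.1, -5.0]
gripper_width: 0.133
grasp_force: 30.8
```

Emit:
jog_arm --rows '[{"fingers":5,"x":0,"y":0,"z":0,"ax":0,"ay":0,"az":5},{"fingers":5,"x":0,"y":0,"z":0,"ax":0,"ay":0,"az":5},{"fingers":5,"x":0,"y":0,"z":0,"ax":0,"ay":0,"az":5},{"fingers":5,"x":0,"y":0,"z":0,"ax":0,"ay":0,"az":4},{"fingers":5,"x":0,"y":0,"z":0,"ax":0,"ay":0,"az":4},{"fingers":5,"x":0,"y":0,"z":0,"ax":0,"ay":0,"az":4},{"fingers":5,"x":0,"y":0,"z":0,"ax":0,"ay":0,"az":0},{"fingers":5,"x":0,"y":0,"z":0,"ax":0,"ay":0,"az":0}]' --force 30

```text
t: 23.35
eef_pos: [0.4965, -0.1667, 0.0708]
tool_rot: [-0.001, 0.462, 0.887, 0.001]
contact_force: [3.0, 6.5, -6.0]
gripper_width: 0.126
grasp_force: 30.8
```

```bash
python3 - <<'E'
from loc import *
where(); o=bot.get_obs(); print(o['gripper_width']*85.4,o['grasp_force'],np.round(o['torque'],2))
E
```

```text
t 23.35 doser [  0.2 -99.2] z 70.8 tooly deg in doser 48.2 tilt [-0.     0.002 -1.   ] F [ 3.   6.5 -6. ] w 0.13
10.75063114694992 30.812600255012512 [ 1.32 -0.69 -0.13]
```

Emit:
jog_arm --rows '[{"fingers":14,"x":0,"y":0,"z":0,"ax":0,"ay":0,"az":0},{"fingers":20,"x":0,"y":0,"z":0,"ax":0,"ay":0,"az":0},{"fingers":30,"x":0,"y":0,"z":0,"ax":0,"ay":0,"az":0},{"fingers":45,"x":0,"y":0,"z":0,"ax":0,"ay":0,"az":0},{"fingers":45,"x":0,"y":0,"z":0,"ax":0,"ay":0,"az":0},{"fingers":45,"x":0,"y":0,"z":-10,"ax":0,"ay":0,"az":0},{"fingers":45,"x":0,"y":0,"z":-15,"ax":0,"ay":0,"az":0},{"fingers":45,"x":0,"y":0,"z":-20,"ax":0,"ay":0,"az":0}]' --force 30

```text
t: 24.15
eef_pos: [0.4955, -0.1688, 0.1169]
tool_rot: [-0.001, 0.464, 0.886, -0.0]
contact_force: [0.1, 0.1, -0.5]
gripper_width: 0.527
grasp_force: 0.0
```

Emit:
jog_arm --rows '[{"fingers":45,"x":0,"y":0,"z":-20,"ax":0,"ay":0,"az":0},{"fingers":45,"x":0,"y":0,"z":-20,"ax":0,"ay":0,"az":-8},{"fingers":45,"x":0,"y":0,"z":0,"ax":0,"ay":0,"az":-8},{"fingers":45,"x":0,"y":0,"z":0,"ax":0,"ay":0,"az":-8},{"fingers":45,"x":0,"y":0,"z":0,"ax":0,"ay":0,"az":-8},{"fingers":45,"x":-10,"y":0,"z":0,"ax":0,"ay":0,"az":-8},{"fingers":45,"x":-10,"y":0,"z":0,"ax":0,"ay":0,"az":0},{"fingers":45,"x":0,"y":0,"z":0,"ax":0,"ay":0,"az":0}]' --force 30

```text
t: 24.95
eef_pos: [0.5163, -0.1758, 0.157]
tool_rot: [0.001, 0.135, 0.991, -0.0]
contact_force: [0.1, -0.3, -0.5]
gripper_width: 0.53
grasp_force: 0.0
```

```bash
python3 - <<'E'
from loc import *
where(); c=cam('wrist')
w=lambda x,y,z:np.array([*(RD@[x,y]+[X,Y]),z])
u,v=proj(c,w(0,-.101,.0915)); print('axis',u,v)
hsv=cv2.cvtColor(c['pixels'],cv2.COLOR_RGB2HSV); H,W=hsv.shape[:2]
# white pixels whose ray at z=.0915 falls within 20 mm of the axis
for vv in range(int(v)-40,int(v)+41):
    for uu in range(int(u)-40,int(u)+41):
        pass
g=[(uu,vv) for vv in range(max(0,int(v)-45),min(H,int(v)+46)) for uu in range(max(0,int(u)-45),min(W,int(u)+46)) if hsv[vv,uu,2]>150 and hsv[vv,uu,1]<60]
P=np.array([RD.T@(onz(c,a,b,.0915)[:2]-[X,Y])*1e3-[0,-101] for a,b in g]); 
P=P[np.hypot(*P.T)<21]; print(len(P),'mean',P.mean(0).round(1),'angle doser',np.degrees(np.arctan2(*P.mean(0)[::-1])).round(1),'min/max',P.min(0).round(1),P.max(0).round(1))
E
```

```text
t 24.95 doser [  21.7 -103.5] z 157.0 tooly deg in doser 87.7 tilt [ 0.002 -0.001 -1.   ] F [ 0.1 -0.3 -0.5] w 0.53
axis 323.0019861426409 184.70903036308147
450 mean [12.9  3. ] angle doser 13.2 min/max [  0.4 -14.5] [20.5 20.7]
```

```bash
python3 - <<'E'
from loc import *
c=cam('wrist'); g=cv2.cvtColor(c['pixels'],cv2.COLOR_RGB2GRAY)
for r in g[140:236:3,265:385:2]: print(''.join(' .:-=+*#%@'[min(9,x*10//256)] for x in r))
w=lambda x,y,z:np.array([*(RD@[x,y]+[X,Y]),z])
for k in (4,5,6,7):
    a=np.radians(135-30*k); print(k,[np.round(proj(c,w(r*np.cos(a),-.101+r*np.sin(a),.0915))) for r in(.008,.022)])
E
```

```text
<stdin>:3: RuntimeWarning: overflow encountered in scalar multiply
Traceback (most recent call last):
OverflowError: Python integer 256 out of bounds for uint8
```

```bash
python3 - <<'E'
from loc import *
c=cam('wrist'); g=cv2.cvtColor(c['pixels'],cv2.COLOR_RGB2GRAY).astype(int)
for r in g[140:236:3,265:385:2]: print(''.join(' .:-=+*#%@'[x*10//256] for x in r))
w=lambda x,y,z:np.array([*(RD@[x,y]+[X,Y]),z])
for k in (4,5,6,7):
    a=np.radians(135-30*k); print(k,[np.round(proj(c,w(r*np.cos(a),-.101+r*np.sin(a),.0915))).tolist() for r in(.008,.022)])
E
```

```text
.=########*=#%##%%#%%%##**##***##%%%%%%%%%%%#+-*%%%%%%%%%+==
.-*#####%%#-.+#%#######-         .:-+#%%%%%#-=#%%%%%%%%%%+==
.-*#####%%#%#:.-===-:          .     .=#%%*-*%%%%%%%#%%%@+==
.-+*+++++=====--==:            .        -#%%%%%%%%%%%%%%%===
.:==============-.                       .+%%%%%%%%%%%%%%===
.:=============:                          .+%%%%%%%%%%%%%===
..============:                             =%%%%%%%%%%%%===
..-==========-                             ..+%%#*=#%%%%%===
..-====-.:-==.                               -##--+#%%%%%===
..-=====-::=-                          .     .*%%%%%%%%%%===
..-=========:                                 =%%%%%%%%%%===
..:=========:                                 =%%%%%%%%%#===
..:=========:                              . .+%%%%%%%%%#===
..:=========:                                .+%%%%%%%%%#===
..:==========                    .           .*#=*##%%%%#===
...-====-..:=:                               =%#*==#%%%%*===
...-====--====.             -*:             :#%%%%%%%%%@*===
...-==========-           .*@%+            .*%%%%%%%%%%@*===
..
[... 291 characters left out ...]
%%%%%%@+===
...:+#%#%#%##+#%#+=%@*.  =##**####=+%%%%%%%%%%%%%%%%%%%@+===
....=#%%%#%%%%%#%%%%-  :.=%%%#%#%%+:#%%%%%%%%%###%%%%%%@+===
....=###%%#%%%#####%####+*%%%%#%%%#*#%%%%%%%%####%%%%%%@+===
....-######%%#%####%%%%%%%%%%##%%%%%%##%%%%%%%%##%%%%%%%====
....-*%###%%%##%##%%%%%#%%%%%#%%%%%%%#%%%%%%%%%%%%%%%%%%====
....-*#%%####%%%%%##%#%%%%%%##%%%%%####%%#%%%%%%%%%%%%%@====
....:*%%%%%##%%%%%%##%%%%%#%%%%%%%%##%#%%%%#%%%%%%%%%%%%====
....:+%%%%%%##%%%%%##%#%%%#%%%%%%%%%%%%#%%%%%%%%%%%%%%%%====
.....+#%%%#%%%%%%%%#%%%%%%%##%%%%%%%%%%%%%%#%%#%%%%%%%%%====
4 [[327.0, 199.0], [333.0, 218.0]]
5 [[320.0, 199.0], [316.0, 218.0]]
6 [[315.0, 196.0], [300.0, 211.0]]
7 [[311.0, 191.0], [291.0, 197.0]]
```

The pointer line runs from (321,190) to (300,211), and position 6 is predicted to end at (300,211), so the dial is on 6. The gripper is clear, so I'm handing in.

```bash
python3 -c "
from station import bot
print(bot.hand_in())"
```

```text
the job is handed in; nothing more can be done
None
```

I handed the job in at about 25 s: the three white tablets are in the trough, the blue one is still on the deck, the lid is shut, and the dial is on position 6; the last pictures showed no bystander moved, though I took no full view after the dial turn.

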